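# Draw the putty press plunger clear of its filling window and hold it

### The job

Two hand presses for filler putty lean on the craft table. On the larger one, the one with the thick plunger and the round black knob, draw the plunger straight up along its leaning barrel, without forcing it sideways, until the dark ring on the plunger is level with the barrel's mouth, so that the filling window is clear; do not pull it out of the barrel. Finish still gripping the plunger and holding it steady there for the person who fills the press, and leave the smaller press, the jar, the bottle and the brush as they are.

Things in the scene. Friction and masses are not known exactly. Their poses are not given: they have to be found in the camera images.
- press_barrel: barrel of the larger press: aluminium, 44 mm outside, bore 28 mm, leaning 20 degrees from vertical, fixed. Origin at the centre of the bore's floor, 65 mm above the table; z along the bore, out of the mouth; its top leans to the press's -x side (roughly towards the robot). Open half-round filling window on its +x side from z = 0 to 45 mm, closed guide bore from 45 to 95 mm
- press_mouth (a point): centre of the barrel's mouth, 95 mm up the bore from its floor; axes as those of the barrel
- knob (a point): centre of the black round knob on the plunger, where it is grasped: diameter 36 mm, 30 mm tall; z along the plunger, out of the barrel. At the start it is 35 mm beyond the mouth, with 20 mm of bare rod between mouth and knob. The plunger slides freely and falls back if let go
- groove (a point): centre of the dark ring (3 mm wide) round the plunger, on its axis, 40 mm above the plunger's foot and 90 mm below the knob's centre. At the start it shows in the filling window, 55 mm below the mouth
- plunger: the loose plunger: steel rod of 26 mm diameter, 115 mm long below the knob, 145 mm overall, 0.2 to 0.45 kg. Origin at the centre of its foot, which at the start rests on the bore's floor; z along the plunger towards the knob
- small_press_barrel: barrel of the smaller press (bystander): outside diameter 26 mm, leaning as the other; base plate 100 x 75 mm. Origin at the bore's floor, 50 mm above the table; its thin plunger with a 46 mm cross bar ends 90 mm up the barrel axis
- small_plunger (a joint): how far the small press's plunger is drawn out, m; 0 = fully in, to be left so
- jar: closed glass jar standing near, diameter 52 mm, 62 mm tall; origin under its centre (bystander)
- water: water bottle standing near, diameter 62 mm, 190 mm tall; origin under its centre (bystander)
- brush: brush lying flat, handle to its own -x (bystander)
- press: base of the larger press, fixed to the table: dark plate 130 (x) x 100 x 10 mm with a grey column 40 x 35 mm, up to 88 mm high, under the barrel. Origin on the table under the plate's centre; the bore's floor is 30 mm to its +x side
Mind the look-alikes: they are no part of the job. Several things have the shape of the plunger; the one meant has the colours described above. What is shaped like the press but green is not meant.

How it is judged:
By the outcome, as a careful person would: the job done as asked, in the order asked, and still so for the second after the job is handed in, while the arm keeps its last pose, push and grip.
It also fails if it takes over 35 s, if anything falls off the work surface, if the arm or the gripper's body presses on something with over 40 N, if the wrist force passes 120 N, or if a joint passes its speed limit or range.

### The arm

A 6-joint arm with a two-finger parallel gripper is mounted at the origin on the work surface. World frame = base frame: x ahead of the robot, y to its left, z up, the work surface at z = 0. Lengths are in m, angles in rad, forces in N, time in s.
With the tool pointing down it reaches from about 0.4 to 0.825 m from the base axis. Payload 7 kg.
Tool frame: the origin (TCP) lies between the finger pads; the fingertips stand 8 mm ahead of it and the grasp point (between the pads) lies 11 mm behind it (arm.finger_overhang is the distance from the TCP to the fingertips, in m); z points along the fingers, y is the line along which they close (so a half turn about z gives the same grasp; the last joint's range is limited). The gripper opens to 88 mm and grips with 3 to 60 N. Pads are 19 mm wide; open, the fingers measure 130 mm over their backs; the gripper's body (78 mm by 193 mm) begins 47 mm behind the grasp point.
Start: joints at [-0.821, 0.359, 0.012, 0, -1.224, -0.288], TCP at [0.301, -0.604, 0.235] pointing down, gripper open.
Joint ranges: [-3.07, 3.07], [-1.43, 2.12], [-1.02, 1.25], [-3.03, 1.67], [-3.05, -0], [-3.03, 3.03]. Speed limits (rad/s): [2.39, 2.39, 3.01, 3.14, 3.14, 3.14].

### API

Orientations are given as [roll, pitch, yaw] about the fixed x, y, z axes, in that order (R = Rz(yaw) Ry(pitch) Rx(roll)).
In Python, from station import arm gives the robot as it stands.
- The arm moves only by the tool move_arm, never from a script. Its argument "rows" is text: rows parted by semicolons, each of 7 numbers parted by spaces: the turn, a rotation vector about the tool's x, y, z in degrees, then the shift along the tool's x, y, z in m, then the finger opening in m, from 0 to 0.0876. A call has 1 to 8 rows; each row shifts and turns the commanded pose from where the row before left it, along the tool's axes as they then stand; what a row does not reach is not made up. A row lasts 1/8 s, in which the tool goes at most 62.5 mm and 10.7 degrees, less where a joint would pass 70% of its speed; a pose out of reach is approached as far as the arm can. A call is refused whole if a number of a shift passes 0.0625 or a number of a turn 10.7, either way. A call with a gripper value outside its range is refused whole. The fingers move at their own pace and stop on an object; "squeeze" is the grip in N (left out, the last holds). Time passes only in rows, so rows that do not move let the fingers close. It gives the time, the measured TCP pose, the force, the opening and the grip force at its end, in the units of the state.
- arm.get_state(): the state, without advancing time (a new reading comes with each control period).
- arm.grab_frame(name): name is "scene" or "top" or "wrist"; returns (picture, depth): 420x560x3 uint8, blue, green, red; 420x560 float32, m along the optical axis (not along the pixel's ray), 0 where there is no reading.
- arm.camera_model(name): a dict with "mtx" (3x3 intrinsics, pixels), "k1" (the pictures are not rectified: a ray, as slopes to the right and down, at radius r is drawn at 1 + k1 r^2 times it, then the intrinsics apply), "camera_from_world" (4x4, takes a point from world to camera coordinates); the wrist camera has in their place "mount" (4x4, takes a point from camera to tool coordinates, whose origin is the TCP and whose axes are the flange's). Camera axes: x right, y down, z forward; pixel columns grow to the right and rows downward; lengths in m; the calibration is good to about 2 mm. A picture is of the moment at which its call begins: read the wrist's pose just before it. camera_model takes no time and is no camera call.
- arm.job_done(): hands the job in; it is judged then, once.
The state is a dict: "t": time; "q": joint angles; "qd": joint speeds; "joint_efforts": joint torques, N m; "eef_pos": TCP position; "ee_rot": TCP orientation; "force": force on the tool from outside, world axes, zero at the start; "moment": the same for the moment, N m; "width": finger opening in m; "gripper_force": force on a finger pad.
Only numpy, scipy, OpenCV 4.12 (cv2) and the standard library are available. Lean on these libraries where they do the work, as an engineer would, in place of code of your own. Each camera call takes 0.05 s, during which the arm holds its last target. There are 200 camera calls.

## Working session

There is one attempt and no reset: what is moved stays moved. The work goes in short steps, Python scripts to look and compute and a tool call to move; the robot and the scene stay as the last step left them, time stands still between calls to the robot, and variables do not carry over. Pictures are saved under pics/ and viewed, at most 10 in all, crops included, and the job is handed in when it is done.

Besides the shell and the picture viewer there is one more tool, called in YAML: its name, and indented under it one key for each argument. move_arm: Moves the arm, as the interface text tells. Its arguments: {"type":"object","properties":{"rows":{"type":"string"},"squeeze":{"type":"number"}},"required":["rows"]}

```bash
mkdir -p pics; cat > h.py <<'E'
import numpy as np, cv2
from station import arm
def cloud(name, d, uv=None):
    m=arm.camera_model(name); K=m["mtx"]; k1=m["k1"]
    v,u=np.mgrid[0:420,0:560].astype(float)
    p=cv2.undistortPoints(np.stack([u.ravel(),v.ravel()],1)[:,None],np.array(K,float),np.array([k1,0,0,0,0.]))[:,0]
    c=np.c_[p*d.ravel()[:,None],d.ravel()]
    if name=="wrist":
        from scipy.spatial.transform import Rotation as R
        s=arm.get_state(); M=np.array(m["mount"]); c=c@M[:3,:3].T+M[:3,3]
        w=c@R.from_euler('xyz',s["ee_rot"]).as_matrix().T+s["eef_pos"]
    else:
        T=np.linalg.inv(m["camera_from_world"]); w=c@T[:3,:3].T+T[:3,3]
    return w.reshape(420,560,3)
E
python3 - <<'E'
from h import *
for n in("scene","top"):
    i,d=arm.grab_frame(n); cv2.imwrite(f"pics/{n}0.png",i); np.save(n+"_d.npy",d)
    m=arm.camera_model(n); print(n,m["k1"],np.linalg.inv(m["camera_from_world"]).round(3).tolist(),(d>0).mean())
print(arm.get_state())
E
```

```text
scene 0.02670245158190368 [[-0.303, 0.655, -0.692, 1.369], [0.953, 0.208, -0.22, 0.308], [-0.0, -0.726, -0.687, 0.975], [0.0, 0.0, 0.0, 1.0]] 0.9961054421768708
top -0.07927628231063356 [[-0.026, -0.985, 0.173, 0.295], [-1.0, 0.027, 0.004, 0.011], [-0.009, -0.173, -0.985, 1.364], [0.0, 0.0, 0.0, 1.0]] 0.9959353741496598
{'t': 0.1, 'q': array([-8.20888678e-01,  3.59313448e-01,  1.11844585e-02, -3.22199728e-04,
       -1.22408735e+00, -2.88136025e-01]), 'qd': array([ 0.00027447,  0.00019762,  0.00037199,  0.00182301, -0.00073512,
        0.00148611]), 'joint_efforts': array([-1.21254881e-03, -5.84160125e+01,  2.93753403e+01,  7.01544017e+00,
        1.01822478e-02, -2.98039515e-05]), 'eef_pos': array([ 0.30056201, -0.60393494,  0.23372986]), 'ee_rot': array([ 3.14014510e+00, -1.13136928e-04, -2.67993065e+00]), 'force': array([-0.0215547 , -0.09613322,  0.25881848]), 'moment': array([-0.0096286 , -0.10617402, -0.03228999]), 'gripper_force': 0.0, 'width': 0.08763802052323352}
```

View pics/scene0.png

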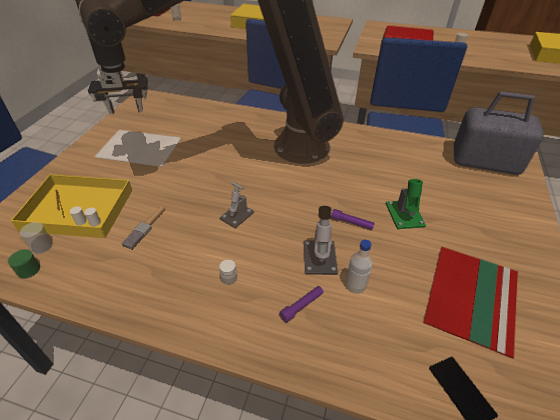

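View pics/top0.png

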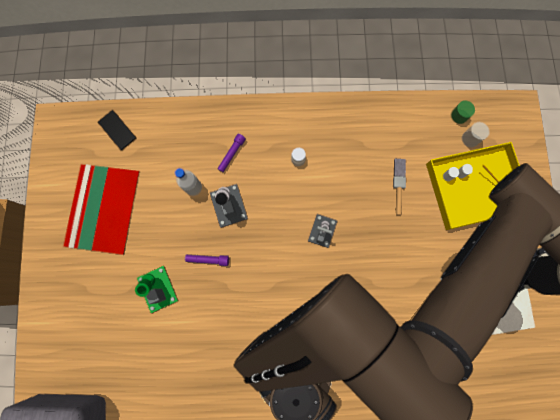

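The scene view shows the larger press with its black knob at (325,212) and its barrel at (323,240), with the bottle close by at (360,268). In the top view the knob is at (222,199) and the plate at (229,206). Next I'll measure these with depth.

```bash
python3 - <<'E'
from h import *
for n,(u0,u1,v0,v1) in {"scene":(295,350,195,280),"top":(200,255,175,235)}.items():
    i=cv2.imread(f"pics/{n}0.png"); w=cloud(n,np.load(n+"_d.npy"))
    W=w[v0:v1,u0:u1].reshape(-1,3); g=i[v0:v1,u0:u1].reshape(-1,3).astype(int)
    br=g.max(1)
    sat=br-g.min(1)
    k=(W[:,2]>.16)
    kd=k&(br<70)
    print(n,"knob",kd.sum(),np.median(W[kd],0).round(4),W[kd].min(0).round(4),W[kd].max(0).round(4))
    top=kd&(W[:,2]>.182); print(" hist z",np.histogram(W[k,2],bins=np.arange(.15,.24,.005)))
    p=(W[:,2]>.004)&(W[:,2]<.016)&(br<110)&(sat<30)
    r=cv2.minAreaRect((W[p,:2]*1000).astype(np.float32)); print(" plate",p.sum(),r, np.median(W[p,2]))
    for a,b in ((.09,.11),(.11,.13),(.13,.15),(.15,.165),(.165,.175),(.175,.185),(.185,.2),(.2,.215)):
        s=(W[:,2]>a)&(W[:,2]<b)
        if s.sum()>3: print("  ",a,s.sum(),W[s].mean(0).round(4),W[s].min(0).round(3),W[s].max(0).round(3),g[s].mean(0).round())
E
```

```text
scene knob 147 [0.5737 0.2078 0.1967] [0.5467 0.1889 0.1748] [1.3693 0.308  0.9751]
 hist z (array([ 0,  0, 26, 16, 11,  9, 14, 22, 24, 34, 41, 13,  0,  0,  0,  0,  0]), array([0.15 , 0.155, 0.16 , 0.165, 0.17 , 0.175, 0.18 , 0.185, 0.19 ,
       0.195, 0.2  , 0.205, 0.21 , 0.215, 0.22 , 0.225, 0.23 , 0.235]))
 plate 735 ((524.3456420898438, 210.29771423339844), (257.7558898925781, 126.3901138305664), 0.18891766667366028) 0.01001531962960378
   0.09 72 [0.6019 0.2183 0.0976] [0.588 0.195 0.09 ] [0.654 0.305 0.109] [ 87.  92. 100.]
   0.11 76 [0.6027 0.2158 0.1218] [0.577 0.193 0.11 ] [0.612 0.236 0.129] [107. 111. 123.]
   0.13 99 [0.5966 0.2161 0.14  ] [0.56  0.193 0.13 ] [0.608 0.234 0.15 ] [110. 114. 127.]
   0.15 107 [0.5867 0.2122 0.1568] [0.566 0.19  0.15 ] [0.6   0.232 0.164] [108. 113. 124.]
   0.165 27 [0.5792 0.2101 0.1697] [0.571 0.197 0.166] [0.588 0.22  0.175] [ 88.  96. 104.]
   0.175 23 [0.5783 0.2092 0.1808] [0.568 0.192 0.175] [0.584 0.224 0.185] [39. 48. 60.]
   0.185 80 [0.5703 0.2072 0.1932] [0.542 0.189 0.185] [0.583 0.224 0.2  ] [31. 41. 55.]
   0.2 54 [0.5665 0
[... 438 characters left out ...]
4100341797, 126.46150207519531), 16.611671447753906) 0.010372176396849397
   0.09 39 [0.5543 0.1985 0.0928] [0.534 0.181 0.09 ] [0.6   0.22  0.106] [81. 81. 80.]
   0.11 10 [0.6005 0.2012 0.1229] [0.585 0.189 0.115] [0.61  0.226 0.13 ] [119. 123. 132.]
   0.13 9 [0.596  0.2011 0.141 ] [0.567 0.189 0.13 ] [0.607 0.218 0.147] [113. 114. 119.]
   0.15 46 [0.5865 0.206  0.1579] [0.563 0.188 0.152] [0.598 0.228 0.162] [157. 158. 166.]
   0.175 5 [0.5702 0.1889 0.1815] [0.563 0.187 0.176] [0.578 0.193 0.184] [112. 114. 120.]
   0.185 49 [0.5547 0.1994 0.1962] [0.542 0.186 0.187] [0.581 0.217 0.2  ] [40. 39. 40.]
   0.2 73 [0.5621 0.2045 0.2034] [0.547 0.187 0.2  ] [0.574 0.22  0.213] [32. 32. 33.]
```

```bash
python3 - <<'E'
from h import *
i=cv2.imread("pics/top0.png"); w=cloud("top",np.load("top_d.npy")); s=cv2.imread("pics/scene0.png"); ws=cloud("scene",np.load("scene_d.npy"))
def plate(i,w,box):
    u0,u1,v0,v1=box; g=i.astype(int); z=w[...,2]
    m=((z>.005)&(z<.015)&(g.max(2)<120)&(g.max(2)-g.min(2)<30)).astype(np.uint8)
    q=np.zeros_like(m); q[v0:v1,u0:u1]=m[v0:v1,u0:u1]
    q=cv2.morphologyEx(q,cv2.MORPH_OPEN,np.ones((3,3)))
    n,l,st,c=cv2.connectedComponentsWithStats(q); 
    P=w[(q>0)][:,:2]; r=cv2.minAreaRect((P*1000).astype(np.float32)); print(len(P),r,P.min(0),P.max(0))
plate(i,w,(200,255,175,235)); plate(s,ws,(295,350,195,280))
# bottle
for n,W,(u0,u1,v0,v1) in(("top",w,(165,210,160,205)),("scene",ws,(340,380,235,295))):
    P=W[v0:v1,u0:u1].reshape(-1,3)
    for a,b in((.03,.08),(.08,.13),(.13,.17),(.17,.2)):
        k=(P[:,2]>a)&(P[:,2]<b)&(P[:,1]>.235)&(P[:,0]>.55); print(n,a,k.sum(),P[k].min(0).round(3),P[k].max(0).round(3)) if k.any() else 0
# knob top face
u0,u1,v0,v1=200,255,175,235
P=w[v0:v1,u0:u1].reshape(-1,3); g=i[v0:v1,u0:u1].reshape(-1,3).astype(int).max(1)
k=(P[:,2]>.186)&(P[:,2]<.215)&(g<80); A=P[k]; c=np.median(A,0)
sol=np.linalg.lstsq(np.c_[A[:,:2]-c[:2],np.ones(len(A))],A[:,2],rcond=None)[0]; print(c,A.min(0),A.max(0),"plane",sol)
print(cv2.minEnclosingCircle((A[:,:2]*1000).astype(np.float32)))
E
```

```text
388 ((567.9591064453125, 205.50448608398438), (110.2662124633789, 97.19898223876953), 17.0867977142334) [0.50741284 0.15066776] [0.63252705 0.26169926]
665 ((580.4151611328125, 210.6392364501953), (130.73153686523438, 97.42196655273438), 16.234376907348633) [0.51802679 0.15190469] [0.65245417 0.2716899 ]
top 0.03 88 [0.615 0.301 0.031] [0.663 0.355 0.08 ]
top 0.08 170 [0.615 0.302 0.081] [0.674 0.361 0.13 ]
top 0.13 117 [0.621 0.31  0.13 ] [0.667 0.358 0.168]
top 0.17 77 [0.63  0.32  0.173] [0.657 0.346 0.195]
scene 0.03 234 [0.649 0.304 0.03 ] [0.679 0.366 0.08 ]
scene 0.08 340 [0.63  0.304 0.08 ] [0.679 0.365 0.13 ]
scene 0.13 182 [0.635 0.312 0.13 ] [0.67  0.356 0.17 ]
scene 0.17 112 [0.632 0.321 0.17 ] [0.662 0.349 0.195]
[0.5582824  0.20236351 0.20119491] [0.5418057  0.18613216 0.18773653] [0.57340737 0.21992329 0.21333996] plane [0.39453457 0.13250741 0.20123789]
((557.7304077148438, 202.79322814941406), 17.180217742919922)
```

move_arm:
  rows: "0 0 0 -0.035 0.038 -0.015 0.0876;0 0 0 -0.040 0.043 -0.015 0.0876;0 0 0 -0.040 0.043 -0.015 0.0876;0 0 0 -0.040 0.043 -0.015 0.0876;0 0 0 -0.040 0.043 0 0.0876;0 0 0 -0.040 0.043 0 0.0876;0 0 0 -0.040 0.043 0 0.0876;0 0 0 -0.040 0.043 0 0.0876"

```text
t: 1.1
eef_pos: [0.4317, -0.1586, 0.2946]
ee_rot: [3.142, 0.0, -2.68]
force: [0.8, -0.5, -0.6]
width: 0.0876
gripper_force: 0.0
```

```bash
cat > goal.py <<'E'
import numpy as np, sys
from scipy.spatial.transform import Rotation as R
from station import arm
np.set_printoptions(suppress=True,precision=4)
yaw=np.radians(16.5); t=np.radians(20)
def ax(yaw=yaw): return np.array([-np.sin(t)*np.cos(yaw),-np.sin(t)*np.sin(yaw),np.cos(t)])
def goal(knob,up,yaw=yaw):
    a=ax(yaw); y=np.array([-np.sin(yaw),np.cos(yaw),0]); z=-a
    Rg=np.stack([np.cross(y,z),y,z],1)
    s=arm.get_state(); Rc=R.from_euler('xyz',s["ee_rot"]).as_matrix()
    p=np.array(knob)+(up-.011)*a
    print("TCP",s["eef_pos"],"q",s["q"],"t",s["t"])
    print("turn",np.degrees(R.from_matrix(Rc.T@Rg).as_rotvec()),"shift cur axes",Rc.T@(p-s["eef_pos"]),"shift goal axes",Rg.T@(p-s["eef_pos"]))
    print("F",s["force"],"M",s["moment"],"w",s["width"],s["gripper_force"])
if __name__=="__main__": goal(eval(sys.argv[1]),float(sys.argv[2]))
E
python3 goal.py '(.564,.205,.187)' .1
```

```text
TCP [ 0.4317 -0.1586  0.2946] q [ 0.0781 -0.0425 -0.3385 -0.0001 -1.2745 -1.1871] t 1.1
turn [  1.7391 -19.9318   9.8525] shift cur axes [-0.2505  0.2718  0.024 ] shift goal axes [-0.1795  0.311   0.0908]
F [ 0.764  -0.4816 -0.6315] M [ 0.0013 -0.1895 -0.0312] w 0.08758762616230757 0.0
```

move_arm:
  rows: "0 0 0 -0.038 0.043 0 0.0876;0 0 0 -0.038 0.043 0 0.0876;0 0 0 -0.038 0.043 0 0.0876;0 0 0 -0.038 0.043 0 0.0876;0.5 -5 2.5 -0.030 0.035 0 0.0876;0.4 -5 2.5 -0.025 0.030 0 0.0876;0.4 -5 2.5 0 0 0 0.0876;0.4 -4.9 2.4 0 0 0 0.0876"

```text
t: 2.1
eef_pos: [0.5128, 0.1442, 0.2963]
ee_rot: [3.14, 0.35, -2.855]
force: [0.3, 0.0, -0.5]
width: 0.0873
gripper_force: 0.0
```

```bash
python3 goal.py '(.564,.205,.187)' .1; python3 - <<'E'
from h import *
import h
w0=arm.get_state()
i,d=arm.grab_frame("wrist"); cv2.imwrite("pics/w1.png",i); w=cloud("wrist",d); np.save("w1.npy",w)
E
```

```text
TCP [0.5128 0.1442 0.2963] q [ 0.7503 -0.134  -0.5486  0.204  -0.8501 -2.1452] t 2.1
turn [ 0.0547  0.0759 -0.0592] shift cur axes [-0.0249  0.0437  0.0365] shift goal axes [-0.025   0.0437  0.0364]
F [ 0.3031  0.05   -0.4566] M [-0.4183  1.062   0.0154] w 0.08731285880470861 0.0
```

View pics/w1.png

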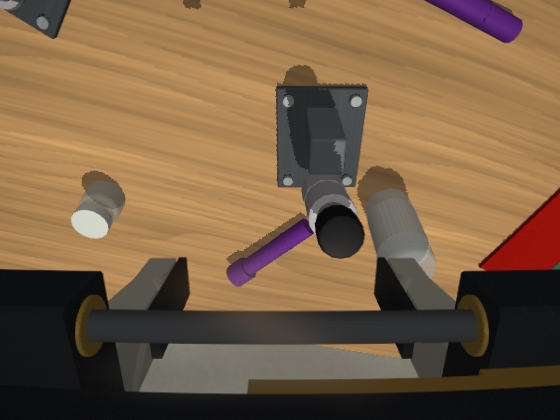

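The wrist view shows the knob at (339,231) with the barrel behind it. The bottle is just to its right at (400,230), and the plate is at (322,135). I'll refine the knob position from this view.

```bash
python3 - <<'E'
from h import *
from goal import goal,ax
i=cv2.imread("pics/w1.png"); w=np.load("w1.npy"); g=i.astype(int)
def sub(u0,u1,v0,v1): return w[v0:v1,u0:u1].reshape(-1,3),g[v0:v1,u0:u1].reshape(-1,3)
P,c=sub(305,370,200,262); k=(P[:,2]>.185)&(P[:,2]<.22)&(c.max(1)<70); A=P[k]
cc=np.median(A,0); D=A-cc
# top face: ransac-ish plane refit
m=np.ones(len(A),bool)
for _ in range(6):
    s=np.linalg.lstsq(np.c_[D[m][:,:2],np.ones(m.sum())],D[m][:,2],rcond=None)[0]; m=abs(np.c_[D[:,:2],np.ones(len(D))]@s-D[:,2])<.003
n=np.array([-s[0],-s[1],1]);n/=np.linalg.norm(n); print(len(A),m.sum(),"normal",n,"ax",ax())
T=A[m]; a=ax(); e1=np.array([np.cos(np.radians(16.5))*np.cos(np.radians(20)),np.sin(np.radians(16.5))*np.cos(np.radians(20)),np.sin(np.radians(20))]); e2=np.cross(a,e1)
r=cv2.minEnclosingCircle(np.c_[T@e1,T@e2].astype(np.float32)); tc=r[0][0]*e1+r[0][1]*e2+np.median(T@a)*a
print("top circle r",r[1],"centre",tc,"knob centre",tc-.015*a,"mean",T.mean(0))
P,c=sub(265,380,75,195); k=(P[:,2]>.004)&(P[:,2]<.017)&(c.max(1)<150)&(c.max(1)-c.min(1)<35)
print("plate",cv2.minAreaRect((P[k,:2]*1000).astype(np.float32)),np.median(P[k,2]))
E
```

```text
1732 1595 normal [-0.3494 -0.1122  0.9302] ax [-0.3279 -0.0971  0.9397]
top circle r 0.017730193212628365 centre [0.5556 0.2006 0.1986] knob centre [0.5605 0.202  0.1845] mean [0.5548 0.1999 0.1982]
plate ((578.00634765625, 224.94573974609375), (144.2820281982422, 133.0853729248047), 16.51698112487793) 0.008137019398891998
```

move_arm:
  rows: "0 0 0 -0.012 0.022 0 0.0876;0 0 0 -0.011 0.020 0 0.0876;0 0 0 0 0 0.03 0.0876;0 0 0 0 0 0 0.0876"

```text
t: 2.65
eef_pos: [0.5311, 0.1927, 0.2738]
ee_rot: [-3.14, 0.343, -2.854]
force: [-0.3, -0.8, -0.1]
width: 0.0878
gripper_force: 0.0
```

```bash
python3 goal.py '(.562,.2035,.187)' 0; python3 - <<'E'
from h import *
i,d=arm.grab_frame("wrist"); cv2.imwrite("pics/w2.png",i); w=cloud("wrist",d); np.save("w2.npy",w)
i,d=arm.grab_frame("scene"); cv2.imwrite("pics/s2.png",cv2.resize(i[130:300,230:430],None,fx=3,fy=3))
E
```

```text
TCP [0.5311 0.1927 0.2738] q [ 0.8032 -0.0521 -0.5392  0.2361 -0.7968 -2.2273] t 2.65
turn [-0.09   -0.3262  0.0041] shift cur axes [-0.0016  0.0017  0.1037] shift goal axes [-0.001   0.0016  0.1037]
F [-0.2843 -0.8467 -0.0977] M [-0.3702  1.0938  0.0079] w 0.0877626830992716 0.0
```

View pics/w2.png

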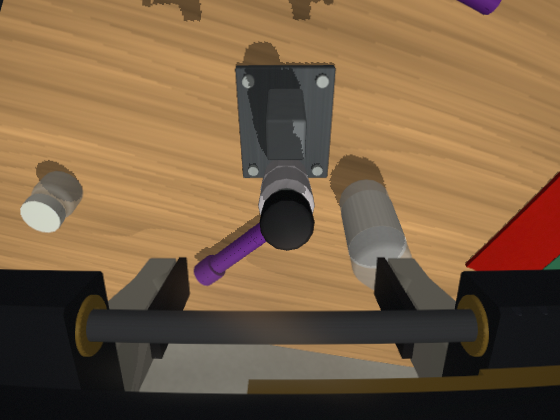

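View pics/s2.png

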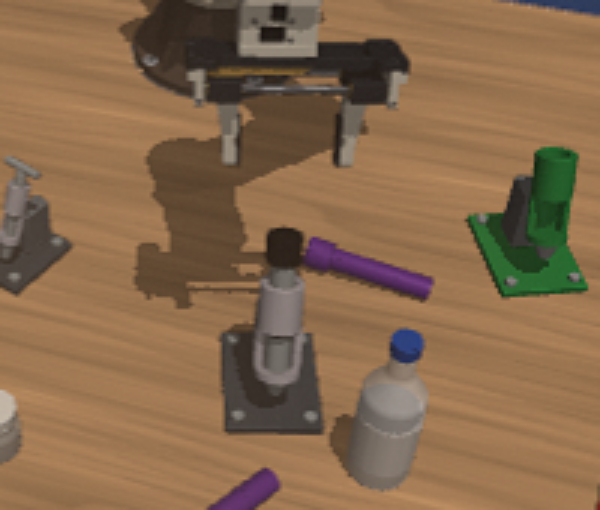

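Seen from the wrist, the knob is at (287,219), about 5 px right of the finger midline at x≈281. That agrees with the computed +1.6 mm. The path down is clear, with the bottle cap outside the fingers' line.

move_arm:
  rows: "0 -0.3 0 -0.001 0.0016 0.025 0.0876;0 0 0 0 0 0.03 0.0876;0 0 0 0 0 0.025 0.0876;0 0 0 0 0 0.015 0.0876;0 0 0 0 0 0.006 0.0876;0 0 0 0 0 0.003 0.0876;0 0 0 0 0 0 0.0876;0 0 0 0 0 0 0.0876"

```text
t: 3.75
eef_pos: [0.5666, 0.2051, 0.1797]
ee_rot: [3.141, 0.355, -2.854]
force: [0.9, 0.3, -0.1]
width: 0.0878
gripper_force: 0.0
```

```bash
python3 goal.py '(.562,.2035,.187)' 0; python3 - <<'E'
from h import *
i,d=arm.grab_frame("wrist"); j,_=arm.grab_frame("scene"); 
cv2.imwrite("pics/w3.png",np.hstack([cv2.resize(i,(533,400)),cv2.resize(j[150:290,280:373],(266,400))]))
E
```

```text
TCP [0.5666 0.2051 0.1797] q [ 0.7572  0.0949 -0.6511  0.3157 -0.5273 -2.2902] t 3.75
turn [ 0.0474  0.3118 -0.0337] shift cur axes [ 0.0021 -0.0002  0.0025] shift goal axes [ 0.002  -0.0002  0.0025]
F [ 0.9367  0.3088 -0.1258] M [-0.3188  1.0832 -0.0356] w 0.08779610275937073 0.0
```

View pics/w3.png

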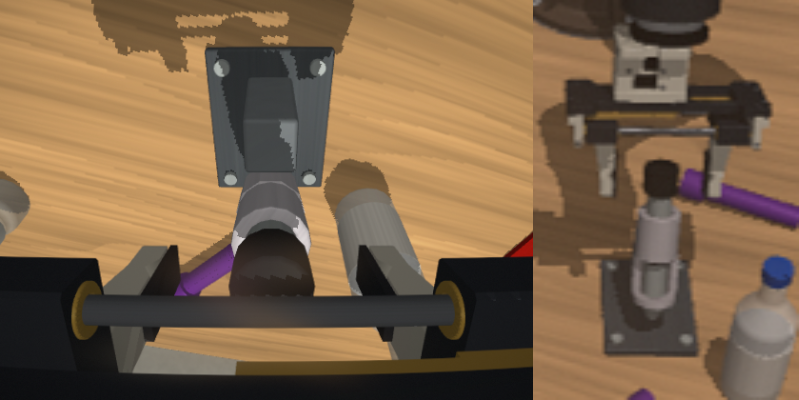

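In the wrist view the knob sits between the pads, about 1–1.5 mm right of the midline. I'll correct that and close lightly first.

move_arm:
  rows: "0 0.3 0 0.001 0.001 0.0025 0.0876;0 0 0 0 0 0 0.05;0 0 0 0 0 0 0.042;0 0 0 0 0 0 0.03;0 0 0 0 0 0 0.03;0 0 0 0 0 0 0.03"
  squeeze: 8

```text
t: 4.6
eef_pos: [0.5661, 0.2058, 0.1763]
ee_rot: [3.141, 0.348, -2.854]
force: [0.3, -0.0, 0.1]
width: 0.0431
gripper_force: 0.0
```

```bash
cat > f.py <<'E'
from goal import *
s=arm.get_state(); Rc=R.from_euler('xyz',s["ee_rot"]).as_matrix()
print("tool F",Rc.T@s["force"],"tool M",Rc.T@s["moment"],"axis err",Rc[:,2]+ax())
E
python3 goal.py '(.562,.2035,.187)' 0; python3 f.py
```

```text
TCP [0.5661 0.2058 0.1763] q [ 0.7578  0.1013 -0.6491  0.3108 -0.5283 -2.2874] t 4.6
turn [ 0.0225 -0.0457 -0.0366] shift cur axes [ 0.0006 -0.001  -0.0007] shift goal axes [ 0.0006 -0.001  -0.0007]
F [ 0.2941 -0.0064  0.062 ] M [-0.3714  1.0686  0.051 ] w 0.04308525689922288 0.0
tool F [-0.2846 -0.0895  0.0373] tool M [ 0.0328  1.1301 -0.0654] axis err [-0.0008  0.0002 -0.0003]
```

move_arm:
  rows: "0 0 0 0 0 0 0.03;0 0 0 0 0 0 0.03;0 0 0 0 0 0 0.03"

```text
t: 4.97
eef_pos: [0.5661, 0.2059, 0.1763]
ee_rot: [3.141, 0.348, -2.854]
force: [0.1, 0.4, 0.7]
width: 0.0357
gripper_force: 8.0
```

```bash
python3 goal.py '(.562,.2035,.187)' 0; python3 f.py
```

```text
TCP [0.5661 0.2059 0.1763] q [ 0.7579  0.1014 -0.649   0.3108 -0.5282 -2.2873] t 4.975
turn [ 0.0282 -0.0401 -0.0318] shift cur axes [ 0.0007 -0.0011 -0.0007] shift goal axes [ 0.0007 -0.0011 -0.0007]
F [0.0748 0.4355 0.7323] M [-0.1847  1.0489  0.098 ] w 0.03573087909537631 7.999976191786118
tool F [-0.4335  0.3969 -0.6214] tool M [-0.1464  1.0583 -0.0503] axis err [-0.0008  0.0003 -0.0002]
```

move_arm:
  rows: "0 0 0 0 0 0 0.03;0 0 0 0 0 0 0.03;0 0 0 0 0 -0.002 0.03;0 0 0 0 0 -0.004 0.03;0 0 0 0 0 -0.005 0.03;0 0 0 0 0 -0.005 0.03;0 0 0 0 0 -0.004 0.03;0 0 0 0 0 0 0.03"
  squeeze: 25

```text
t: 5.98
eef_pos: [0.5594, 0.2037, 0.1954]
ee_rot: [3.141, 0.348, -2.854]
force: [0.3, 0.5, -3.1]
width: 0.0352
gripper_force: 25.0
```

```bash
cat >> f.py <<'E'
d=s["eef_pos"]-np.array([.5661,.2059,.1763]); print("travel",d@ax(),"lateral tool",Rc.T@(d-(d@ax())*ax()),"w",s["width"],s["gripper_force"],"t",s["t"])
E
python3 f.py
```

```text
tool F [0.6352 0.3574 3.0859] tool M [-0.2812  1.3287  0.0159] axis err [-0.0007  0.0003 -0.0002]
travel 0.020401319627569307 lateral tool [ 0.0001 -0.0002 -0.    ] w 0.035226509806143155 24.99963539885357 t 5.975
```

move_arm:
  rows: "0 0 0 0 0 -0.004 0.03;0 0 0 0 0 -0.005 0.03;0 0 0 0 0 -0.005 0.03;0 0 0 0 0 -0.005 0.03;0 0 0 0 0 -0.005 0.03;0 0 0 0 0 -0.004 0.03;0 0 0 0 0 -0.002 0.03;0 0 0 0 0 0 0.03"

```text
t: 6.98
eef_pos: [0.5497, 0.2008, 0.2233]
ee_rot: [3.141, 0.348, -2.854]
force: [0.4, 0.5, -3.9]
width: 0.0349
gripper_force: 25.0
```

```bash
python3 f.py; python3 - <<'E'
from h import *
i,_=arm.grab_frame("wrist"); j,_=arm.grab_frame("scene"); cv2.imwrite("pics/w4full.png",i); cv2.imwrite("pics/s4full.png",j)
cv2.imwrite("pics/w4.png",np.hstack([cv2.resize(i[150:330,180:380],(444,400)),cv2.resize(j[180:270,285:360],(333,400),interpolation=cv2.INTER_CUBIC)]))
E
```

```text
tool F [0.817  0.3805 3.8268] tool M [-0.0375  1.5984  0.0218] axis err [-0.0009  0.0001 -0.0003]
travel 0.05006297592805794 lateral tool [ 0.0001 -0.0002 -0.    ] w 0.034930545787697255 24.999500080011785 t 6.975
```

View pics/w4.png

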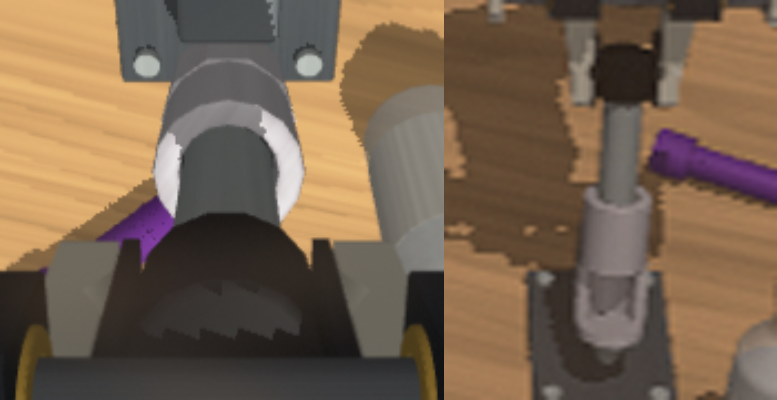

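The knob moved up with the gripper and the side force stayed low. The ring is not out of the mouth yet, as expected at 50 mm of travel. Now the last 5 mm.

move_arm:
  rows: "0 0 0 0 0 -0.002 0.03;0 0 0 0 0 -0.002 0.03;0 0 0 0 0 -0.001 0.03;0 0 0 0 0 0 0.03;0 0 0 0 0 0 0.03"

```text
t: 7.7
eef_pos: [0.5481, 0.2004, 0.2279]
ee_rot: [3.141, 0.348, -2.854]
force: [-1.0, 0.3, -3.5]
width: 0.0353
gripper_force: 25.0
```

```bash
python3 f.py; python3 - <<'E'
from h import *
i,d=arm.grab_frame("wrist"); j,_=arm.grab_frame("scene"); cv2.imwrite("pics/w5full.png",i); cv2.imwrite("pics/s5full.png",j); np.save("w5d.npy",d)
cv2.imwrite("pics/w5.png",np.hstack([cv2.resize(i[165:265,230:335],(444,400),interpolation=cv2.INTER_CUBIC),cv2.resize(j[180:270,285:360],(333,400),interpolation=cv2.INTER_CUBIC)]))
for v in range(190,262,2): print(v,i[v,276:290].mean((0,1)).round(),d[v,283].round(4),end=" | ")
E
```

```text
tool F [2.0066 0.5828 3.0133] tool M [0.011  1.6814 0.002 ] axis err [-0.0009  0.0001 -0.0003]
travel 0.05494671254472131 lateral tool [ 0.0001 -0.0001  0.    ] w 0.03527580910807924 24.99956033891067 t 7.7
190 96.0 0.242 | 192 98.0 0.2382 | 194 139.0 0.2366 | 196 136.0 0.2361 | 198 134.0 0.2379 | 200 132.0 0.2384 | 202 130.0 0.2387 | 204 70.0 0.2381 | 206 68.0 0.2363 | 208 80.0 0.2319 | 210 80.0 0.2299 | 212 80.0 0.2256 | 214 80.0 0.2208 | 216 80.0 0.2192 | 218 80.0 0.2139 | 220 80.0 0.2114 | 222 80.0 0.2078 | 224 80.0 0.2045 | 226 80.0 0.2023 | 228 80.0 0.2 | 230 80.0 0.1962 | 232 80.0 0.1929 | 234 80.0 0.1907 | 236 80.0 0.1883 | 238 80.0 0.1843 | 240 80.0 0.1826 | 242 80.0 0.1799 | 244 80.0 0.1773 | 246 29.0 0.163 | 248 25.0 0.1622 | 250 27.0 0.1584 | 252 29.0 0.156 | 254 30.0 0.1555 | 256 32.0 0.1537 | 258 34.0 0.1513 | 260 35.0 0.1494 |
```

View pics/w5.png

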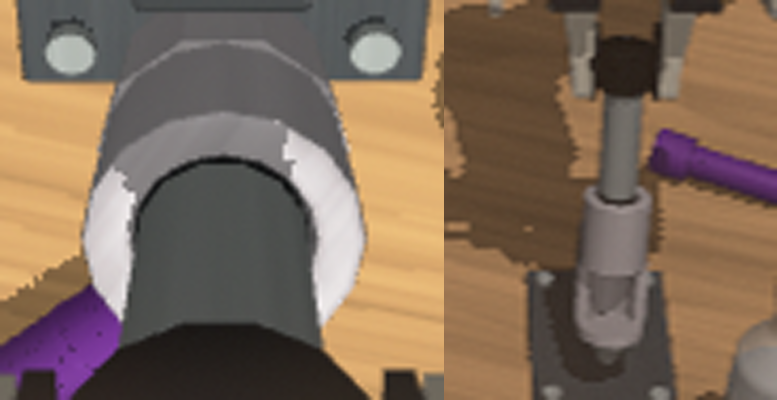

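The ring now shows as a thin dark arc right at the mouth, at wrist rows 203–207. I'll check its width in finer detail.

```bash
python3 - <<'E'
from h import *
for n in("w4full","w5full"):
    i=cv2.imread(f"pics/{n}.png"); print(n,[(v,int(i[v,280:287].mean())) for v in range(198,214)])
w=cloud("wrist",np.load("w5d.npy")); from goal import ax
a=ax(); floor=np.array([.609,.219,.065])
for v in(204,205,206,207,208,209,210,246,247,248): print(v,[round(float((w[v,u]-floor)@a),4) for u in(280,283,286)])
m=w[195:202,276:290].reshape(-1,3); print("mouth",np.median((m-floor)@a))
E
```

```text
w4full [(198, 134), (199, 132), (200, 132), (201, 131), (202, 131), (203, 131), (204, 130), (205, 128), (206, 101), (207, 81), (208, 79), (209, 79), (210, 79), (211, 79), (212, 79), (213, 80)]
w5full [(198, 132), (199, 131), (200, 131), (201, 130), (202, 129), (203, 119), (204, 45), (205, 18), (206, 76), (207, 79), (208, 79), (209, 79), (210, 79), (211, 79), (212, 79), (213, 79)]
204 [0.0964, 0.096, 0.0944]
205 [0.0966, 0.0971, 0.0964]
206 [0.0976, 0.0982, 0.0979]
207 [0.0993, 0.0996, 0.0999]
208 [0.1012, 0.1027, 0.1024]
209 [0.105, 0.1047, 0.1042]
210 [0.1073, 0.105, 0.1066]
246 [0.1727, 0.1734, 0.1734]
247 [0.174, 0.1744, 0.174]
248 [0.1759, 0.1744, 0.1751]
mouth 0.09506915435497704
```

```bash
python3 - <<'E'
from goal import *
import cv2
m=arm.camera_model("wrist"); M=np.linalg.inv(np.array(m["mount"])); K=np.array(m["mtx"])
s=arm.get_state(); Rc=R.from_euler('xyz',s["ee_rot"]).as_matrix()
# plunger axis in tool frame: grasp point at z=-.011; x offset unknown dx
def row(dx,r,z,dz=0):   # z above grasp point along +axis
    p=np.array([-r+dx,0,-.011-z])   # +x press side = -x tool
    c=M[:3,:3]@p+M[:3,3]; q,_=cv2.projectPoints(c[None],np.zeros(3),np.zeros(3),K,np.array([m["k1"],0,0,0,0.])); return q[0,0].round(2)
for dx in(-.002,0,.002):
  for g in(-.002,0,.002):  # knob centre above grasp point
    print(dx,g,"knob low",row(dx,.018,g-.015),"lip r14",row(dx,.014,g-.09),"ring top",row(dx,.013,g-.0885),"ring bot",row(dx,.013,g-.0915), "lip outer",row(dx,.022,g-.09))
E
```

```text
-0.002 -0.002 knob low [284.56 315.87] lip r14 [283.65 245.73] ring top [283.66 245.23] ring bot [283.63 243.44] lip outer [283.63 256.77]
-0.002 0 knob low [284.59 318.28] lip r14 [283.66 246.94] ring top [283.68 246.45] ring bot [283.65 244.63] lip outer [283.65 258.05]
-0.002 0.002 knob low [284.62 320.74] lip r14 [283.68 248.17] ring top [283.7  247.69] ring bot [283.67 245.84] lip outer [283.66 259.36]
0 -0.002 knob low [284.57 312.27] lip r14 [283.65 242.93] ring top [283.67 242.41] ring bot [283.64 240.65] lip outer [283.63 254.03]
0 0 knob low [284.6  314.66] lip r14 [283.67 244.12] ring top [283.68 243.61] ring bot [283.66 241.82] lip outer [283.65 255.3 ]
0 0.002 knob low [284.63 317.09] lip r14 [283.69 245.34] ring top [283.7  244.83] ring bot [283.67 243.01] lip outer [283.67 256.58]
0.002 -0.002 knob low [284.58 308.65] lip r14 [283.65 240.12] ring top [283.67 239.58] ring bot [283.64 237.84] lip outer [283.64 251.28]
0.002 0 knob low [284.61 311.  ] lip r14 [283.67 241.29] ring top [283.69 240.76] ring bot [283.66 239.  ] lip outer [283.65 252.53]
0.002 0.002 knob low [284.65 313.41] lip r14 [283.69 242.49] ring top [283.71 241.96] ring bot [283.68 240.17] lip outer [283.67 253.79]
```

```bash
python3 - <<'E'
from goal import *
import cv2
m=arm.camera_model("wrist"); M=np.linalg.inv(np.array(m["mount"])); K=np.array(m["mtx"])
def row(r,z,dx):
    c=M[:3,:3]@np.array([r+dx,0,-.011-z])+M[:3,3]; q,_=cv2.projectPoints(c[None],np.zeros(3),np.zeros(3),K,np.array([m["k1"],0,0,0,0.])); return round(float(q[0,0,1]),2)
for dx in(-.002,0,.002):
  for mo in(-.093,-.090,-.087):   # mouth relative to grasp point
    print(dx,mo,"outer",row(.022,mo,dx),"lip",row(.014,mo,dx),"rod z=-1.5..4.5:",[row(.013,mo+e*1e-3,dx) for e in(-1.5,0,1.5,3,4.5)],"knob low",row(.018,mo+.075,dx))
E
```

```text
-0.002 -0.093 outer 192.67 lip 204.75 rod z=-1.5..4.5: [205.55, 206.24, 206.94, 207.66, 208.38] knob low 245.62
-0.002 -0.09 outer 193.94 lip 206.15 rod z=-1.5..4.5: [206.94, 207.66, 208.38, 209.11, 209.85] knob low 248.33
-0.002 -0.087 outer 195.24 lip 207.58 rod z=-1.5..4.5: [208.38, 209.11, 209.85, 210.59, 211.35] knob low 251.13
0 -0.093 outer 189.62 lip 201.75 rod z=-1.5..4.5: [202.57, 203.25, 203.94, 204.64, 205.34] knob low 241.49
0 -0.09 outer 190.85 lip 203.12 rod z=-1.5..4.5: [203.94, 204.64, 205.34, 206.05, 206.77] knob low 244.14
0 -0.087 outer 192.12 lip 204.52 rod z=-1.5..4.5: [205.34, 206.05, 206.77, 207.51, 208.25] knob low 246.88
0.002 -0.093 outer 186.55 lip 198.74 rod z=-1.5..4.5: [199.58, 200.25, 200.92, 201.6, 202.29] knob low 237.33
0.002 -0.09 outer 187.75 lip 200.08 rod z=-1.5..4.5: [200.92, 201.6, 202.29, 202.98, 203.69] knob low 239.92
0.002 -0.087 outer 188.97 lip 201.44 rod z=-1.5..4.5: [202.29, 202.98, 203.69, 204.4, 205.12] knob low 242.59
```

The geometry predicts 2.22 rows from the mouth lip to the ring's top edge when the ring is level. I measure about 2.15, which is within roughly 0.3 mm. The grip is steady, so I'm handing the job in.

```bash
python3 f.py; python3 -c "
from station import arm
print(arm.job_done())"
```

```text
tool F [0.8669 0.3513 3.7588] tool M [ 0.0015  1.727  -0.0068] axis err [-0.0009  0.0001 -0.0003]
travel 0.05490720215740672 lateral tool [ 0.0001 -0.0001  0.    ] w 0.03529316120973794 24.999532063957304 t 7.8
the job is handed in; nothing more can be done
None
```

The larger press's plunger is drawn 55 mm straight up its barrel and held at 25 N. The wrist camera puts its dark ring within about 0.3 mm of level with the mouth. I kept clear of the smaller press, jar, bottle and brush, and handed the job in at 7.8 s.

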